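Lock the shoe stretcher's slide with its red pin, feeling for the hidden hole

ROBOT

A 6-joint arm with a two-finger parallel gripper is mounted at the origin on the work surface. World frame = base frame: x ahead of the robot, y to its left, z up, the work surface at z = 0. Lengths are in m, angles in rad, forces in N, time in s.
With the tool pointing down it reaches from about 0.35 to 1 m from the base axis. Payload 7.1 kg.
Tool frame: the origin (TCP) lies between the finger pads; the fingertips stand 22 mm ahead of it and the grasp point (between the pads) lies 3 mm ahead of it; x points along the fingers, y is the direction in which the jaws open and shut, and the axes are right-handed (so a half turn about x gives the same grasp; the last joint's range is limited). The gripper opens to 85 mm and grips with 20 to 120 N. Pads are 22 mm wide; open, the fingers measure 114 mm over their backs; the gripper's body (76 mm by 85 mm) begins 54 mm behind the grasp point. The pads swing forward as they close: fully open they stand 13 mm farther back than shut.
Start: joints at [1.18, 0.423, 1.63, -0, 1.089, -0.019], TCP at [0.227, 0.582, 0.253] pointing down, gripper open.
Joint ranges: [-3, 3], [-0.9, 2.11], [0.09, 2.58], [-1.31, 4.45], [0.11, 2.69], [-2.54, 2.54]. Speed limits (rad/s): [2.39, 2.39, 3.01, 3.14, 3.14, 3.14].

INTERFACE

Orientations are given as a rotation vector (axis times angle).
In Python, from rig import manip gives the robot as it stands. The module is installed in compiled form; this text tells all that it offers. Calls block until the motion is done:
- manip.move_to(position, orientation): joint-space move of the TCP to a pose.
- manip.servo_line(position, orientation=None, rate=0.15): straight line of the TCP; orientation=None keeps the orientation; rate is the mean speed in m/s.
- manip.set_joints(angles): joint-space move.
- manip.command_gripper(opening, f_grip=None): finger opening in m; f_grip is the grip in N (None keeps the last); returns when the fingers have stopped.
- manip.hold(seconds).
- manip.solve_ik(position, orientation): joint angles nearest the present ones, or None.
- manip.camera(name): name is "scene" or "top"; returns a dict with "image" (400x640x3 uint8, red, green, blue), "fx", "fy", "cx", "cy" (pixels), "cam_to_world" (4x4, takes a point from camera to world coordinates). Camera axes: x right, y down, z forward; pixel columns grow to the right and rows downward; lengths in m; the calibration is good to about 2 mm. A picture is of the moment at which its call begins. There is no depth.
A pose or a line that the arm cannot do raises manip.IKError and nothing moves.
- manip.sign_off(): hands the job in, once; it reports no verdict.
Readings, each from a call of its own:
- manip.get_time(): time.
- manip.get_joint_positions(): joint angles.
- manip.get_joint_vel(): joint speeds.
- manip.get_tau(): joint torques, N m.
- manip.get_position(): TCP position.
- manip.get_ee_rot(): TCP orientation.
- manip.get_contact_force(): force on the tool from outside, world axes, zero at the start.
- manip.get_torque(): the same for the moment, N m.
- manip.get_width(): finger opening in m.
Only numpy, scipy, OpenCV 4.12 (cv2) and the standard library are available. Lean on these libraries where they do the work, as an engineer would, in place of code of your own. Each camera call takes 0.05 s, during which the arm holds its last target.

TASK

Lock the shoe-stretcher jack: take the red-headed pin out of the wooden rack, put its tip down through the slot in the jack's cover plate and slide it gently along the slot, keeping the force between pin and jack under 30 N while you feel about, until it drops into the hole hidden underneath. Seat it fully home, head flat on the cover plate, and let go. Leave the yellow and white pins in the rack and do not disturb the glue bottle or the green tin.

Things in the scene. Friction and masses are not known exactly. Their poses are not given: they have to be found in the camera images.
- red_pin: The pin to use, 50 to 100 g: round steel shank 9 mm in diameter, 46 mm long, 2 mm chamfer at the tip, under a square red head 24 x 24 x 34 mm tall. Origin: centre of the tip; z runs up the pin, x and y are square to the head's flat sides. Head's underside at z = 46 mm, its top at 80. Starts upright in any one of the rack's three holes, head's underside on the rack.
- red_pin_head (a point): Centre of the red head, the place to grip, 63 mm above the pin's tip.
- yellow_pin: Another pin, square yellow head 24 x 24 x 34 mm, shank 9 mm by 28 mm: too short; stays where it is in the rack. Origin: shank's tip, z up.
- white_pin: Another pin, square white head 24 x 24 x 34 mm, shank 10.5 mm by 36 mm: not for this job; stays where it is in the rack. Origin: shank's tip, z up.
- rack: Fixed wooden block, 70 (x) x 210 (y) x 55 mm high, with three 13 mm holes, 52 mm deep, in its top at y = -65, 0 and +65 mm, one pin in each. Origin: centre of its underside, on the table.
- jack: Fixed blue jack, z up. Origin: on the table right under the slot's centre. Housing x = -65 to 65, y = -72 to 224 mm. Aluminium cover plate 126 (x) x 144 (y) mm about the slot, top at z = 60 mm. On the +y part a post carries a green shoe last, up to z = 174 mm, within x = -142 to 60, y = 133 to 217 mm; a black handwheel sticks out to x = 112 at y = 150 mm.
- slot (a point): Centre of the slot's mouth, in the cover plate's top face (z = 60 mm on the jack), axes as the jack. The slot runs along y: 62 mm long, 12 mm wide in x, closed at both ends; the plate is 6 mm thick. Black brush strips in it hide the inside and give no resistance.
- slide_face (a point): Point on the slot's centre, 26 mm below the plate's top, on the flat top of the black slide hidden in the jack (clamped, does not move). The slide has one vertical round hole, 12 mm wide, 1 mm chamfer, 32 mm deep, below the slot's centre line at an unknown y within 19 mm of this point. Tip on the slide: head's underside 20 mm above the plate. Fully home: head on the plate, tip 20 mm below this point.
- glue: White glue bottle with a red cap, 48 mm in diameter, 100 mm tall, standing loose on the table; a bystander. Origin: centre of its underside.
- tin: Green tin, 100 mm in diameter, 110 mm tall, standing loose on the table at the side; a bystander. Origin: centre of its underside.

How it is judged:
By the outcome, as a careful person would: the job done as asked, in the order asked, and still so for the second after the job is handed in, with the robot touching nothing.
It also fails if it takes over 64 s, if anything falls off the work surface, if the arm or the gripper's body presses on something with over 40 N, if the wrist force passes 120 N, or if a joint passes its speed limit or range.

## Working session

There is one attempt and no reset: what is moved stays moved. The work goes in short steps, each a Python script; the robot and the scene stay as the last script left them, time stands still between calls to the robot, and variables do not carry over. Pictures are saved under pics/ and viewed, and the job is handed in when it is done.

```bash
mkdir -p pics; python3 - <<'E'
from rig import manip
import cv2, numpy as np
for n in("scene","top"):
    c=manip.camera(n); cv2.imwrite(f"pics/{n}0.png",c["image"][:,:,::-1])
    np.savez(f"{n}0.npz",**c)
    print(n,c["fx"],c["fy"],c["cx"],c["cy"]);print(np.round(c["cam_to_world"],3))
print(manip.get_time(),manip.get_ee_rot(),manip.get_contact_force(),manip.get_width())
E
```

```text
scene 427.49874407068313 427.49874407068313 322.9497060737742 192.32486033704532
[[ 5.130e-01  5.950e-01 -6.190e-01  1.229e+00]
 [ 8.590e-01 -3.560e-01  3.680e-01 -5.760e-01]
 [-1.000e-03 -7.200e-01 -6.940e-01  8.180e-01]
 [ 0.000e+00  0.000e+00  0.000e+00  1.000e+00]]
top 427.63749110249165 427.63749110249165 314.55508668018683 190.510144251444
[[ 0.01  -0.987  0.158  0.376]
 [-1.    -0.009  0.009 -0.194]
 [-0.007 -0.158 -0.987  1.288]
 [ 0.     0.     0.     1.   ]]
0.1 [ 0.2907059   1.55134452 -0.29281836] [-0.57389377 -1.20143693 -0.63702032] 0.08520990528998951
```

View pics/scene0.png

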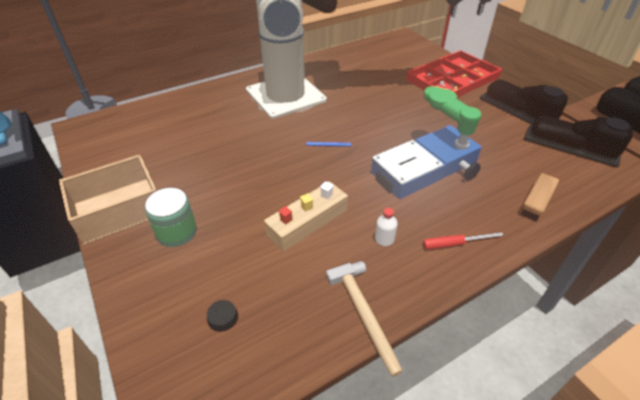

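View pics/top0.png

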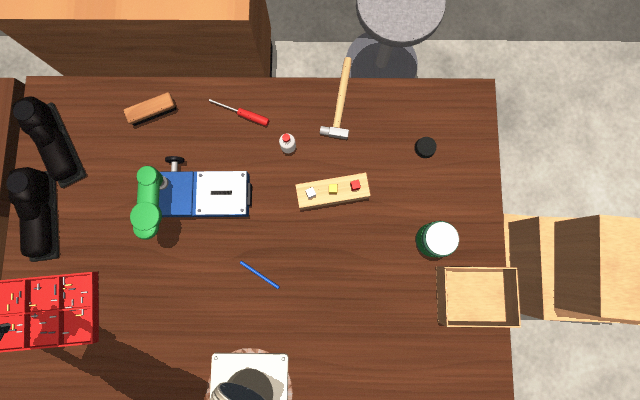

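```bash
python3 - <<'E'
import cv2, numpy as np
t=cv2.imread("pics/top0.png"); s=cv2.imread("pics/scene0.png")
a=cv2.resize(t[125:245,130:380],None,fx=3.2,fy=3.2,interpolation=cv2.INTER_CUBIC)
b=cv2.resize(s[80:260,250:490],None,fx=3.2,fy=3.2,interpolation=cv2.INTER_CUBIC)
cv2.imwrite("pics/topz.png",a);cv2.imwrite("pics/scenez.png",b)
E
```

```text
(no output)
```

View pics/topz.png

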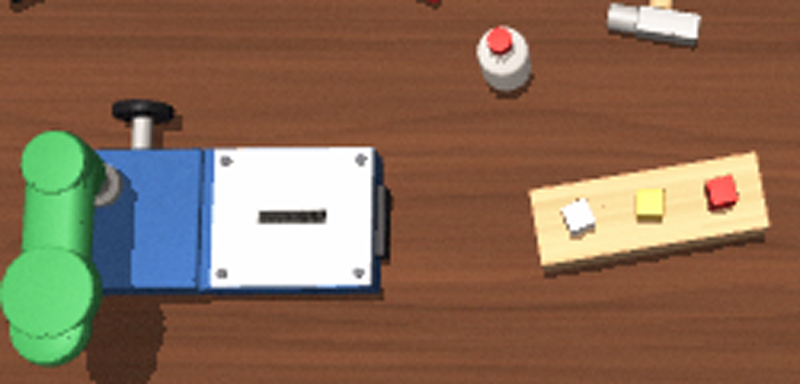

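View pics/scenez.png

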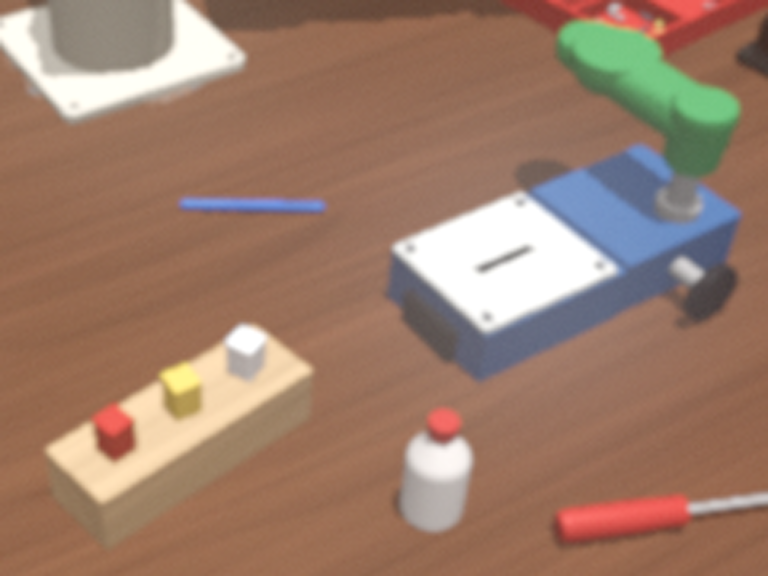

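```bash
cat > h.py <<'E'
import cv2, numpy as np
class Cam:
    def __init__(s,c):
        s.fx,s.fy,s.cx,s.cy=[float(c[k]) for k in("fx","fy","cx","cy")]; s.T=np.array(c["cam_to_world"]); s.img=np.array(c["image"])
    def ray(s,u,v,z):
        d=s.T[:3,:3]@np.array([(u-s.cx)/s.fx,(v-s.cy)/s.fy,1]); o=s.T[:3,3]
        return o+d*(z-o[2])/d[2]
    def proj(s,p):
        q=s.T[:3,:3].T@(np.asarray(p)-s.T[:3,3]); return np.array([s.fx*q[0]/q[2]+s.cx,s.fy*q[1]/q[2]+s.cy])
def blobs(mask,amin):
    n,l,st,ce=cv2.connectedComponentsWithStats(mask.astype(np.uint8))
    return [(st[i],ce[i],l==i) for i in range(1,n) if st[i][4]>=amin]
E
python3 - <<'E'
from h import *
for n in("top","scene"):
    c=Cam(np.load(n+"0.npz")); im=c.img; K=6
    big=cv2.resize(im,None,fx=K,fy=K,interpolation=cv2.INTER_CUBIC)
    hsv=cv2.cvtColor(big,cv2.COLOR_RGB2HSV); h,s,v=[hsv[...,i].astype(int) for i in range(3)]
    def sub(m): 
        return m
    def w2(pt,z): return c.ray((pt[0]+.5)/K-.5,(pt[1]+.5)/K-.5,z)
    def rep(name,m,z,amin,box):
        x0,x1,y0,y1=[b*K for b in box]
        mm=np.zeros(m.shape,np.uint8); mm[y0:y1,x0:x1]=m[y0:y1,x0:x1]
        for st,ce,l in blobs(mm,amin):
            ct=max(cv2.findContours(l.astype(np.uint8),cv2.RETR_EXTERNAL,cv2.CHAIN_APPROX_NONE)[0],key=cv2.contourArea)
            P=np.array([w2(p[0],z)[:2] for p in ct],np.float32)*1000
            r=cv2.minAreaRect(P)
            M=cv2.moments(ct); cc=w2((M['m10']/M['m00'],M['m01']/M['m00']),z)
            print(n,name,"px",(ce/K).round(1),"rect",np.round(r[0],1),np.round(r[1],1),round(r[2],1),"cent",(cc*1000).round(1))
    boxr=(290,375,165,215) if n=="top" else (260,350,175,245)
    boxj=(185,260,160,225) if n=="top" else (368,450,135,195)
    red=((h<8)|(h>172))&(s>150)&(v>(150 if n=="top" else 120))
    print(v[red][::200][:20])
    rep("redtop",red&(v>170),.089,200,boxr); rep("redall",red,.089,200,boxr)
    rep("yel",(h>22)&(h<35)&(s>150)&(v>170),.089,200,boxr)
    wood=(h>10)&(h<35)&(s>40)&(v>150)
    wood=((v>140)&(h<40)) 
    rep("rack",wood,.055,20000,boxr)
    plate=(s<40)&(v>190); rep("plate",plate,.06,8000,boxj)
    ps=boxj
    x0,x1,y0,y1=(205,240,182,200) if n=="top" else (395,420,152,170)
    gray=cv2.cvtColor(big,cv2.COLOR_RGB2GRAY); sl=gray<130
    rep("slot",sl,.06,300,(x0,x1,y0,y1))
    cap=((h<8)|(h>172))&(s>120)&(v>120); rep("cap",cap,.10,300,(278,298,130,156) if n=="top" else (375,400,205,222))
E
```

```text
[151 244 248 159 153 247 225 197 152 201 247 250 232 239 251 215 247 233
 194 244]
top redtop px [355.7 184.4] rect [ 587.8 -298.8] [24.6 24.6] 13.5 cent [ 588.  -299.1   89. ]
top redall px [355.7 184.5] rect [ 587.5 -298.6] [24.9 25.2] 13.5 cent [ 587.8 -299.    89. ]
top rack px [333.1 189.9] rect [ 579.4 -243.4] [ 76.3 232.6] 10.2 cent [ 577.3 -235.8   55. ]
top plate px [221.1 192.7] rect [566.   90.1] [128.1 144.7] 1.2 cent [565.5  89.8  60. ]
top slot px [221.5 192.8] rect [565.2  88.8] [11.3 60.3] 2.0 cent [565.3  88.8  60. ]
top cap px [286.  137.4] rect [721.6 -98.2] [23.2 22.9] 43.0 cent [721.9 -99.  100. ]
[166 146 167 185 180 132 147 194 147 135 148 157 133 157 149 185 171 149
 144 150]
scene redtop px [285.  211.8] rect [ 587.2 -299.9] [30.  23.2] 5.2 cent [ 587.6 -299.5   89. ]
scene redall px [285.5 214.6] rect [ 595.4 -301.4] [25.2 52.1] 73.7 cent [ 596.4 -302.5   89. ]
scene rack px [305.  209.9] rect [ 566.9 -240. ] [241.7 240.4] 59.1 cent [ 577.4 -241.3   55. ]
scene plate px [407.7 161.3] rect [562.   93.2] [134.8 151.4] 0.9 cent [565.   90.8  60. ]
scene cap px [388.7 212. ] rect [720.5 -98.2] [27.6 29.8] 6.4 cent [721.3 -98.  100. ]
```

```bash
cat >> h.py <<'E'
from scipy.spatial.transform import Rotation as R
def down(phi):
    x=np.array([0,0,-1.]); y=np.array([np.cos(phi),np.sin(phi),0]); z=np.cross(x,y)
    return R.from_matrix(np.c_[x,y,z]).as_rotvec()
E
python3 - <<'E'
from h import *
from rig import manip
print(R.from_rotvec(manip.get_ee_rot()).as_matrix().round(2))
for p in (13.5,193.5): print(p,np.round(manip.solve_ik([.588,-.299,.2],down(np.radians(p))),2))
for p in (1.5,181.5): print(p,np.round(manip.solve_ik([.5653,.0895,.2],down(np.radians(p))),2))
print(manip.solve_ik([.227,.582,.33],manip.get_ee_rot()))
c=Cam(np.load("top0.npz"))
# yaw of slot/plate: long plate edges via lines on mask
g=cv2.resize(cv2.cvtColor(c.img,cv2.COLOR_RGB2GRAY),None,fx=6,fy=6,interpolation=cv2.INTER_CUBIC)
m=np.zeros_like(g); m[182*6:202*6,205*6:240*6]=(g[182*6:202*6,205*6:240*6]<130)
v,u=np.nonzero(m); P=np.array([c.ray((a+.5)/6-.5,(b+.5)/6-.5,.06)[:2] for a,b in zip(u[::3],v[::3])],np.float32)
l=cv2.fitLine(P,cv2.DIST_L2,0,.01,.01).ravel(); print("slot",P.mean(0),l,np.degrees(np.arctan2(-l[0],l[1])))
E
```

```text
[[-0.    0.36  0.93]
 [-0.    0.93 -0.36]
 [-1.   -0.   -0.  ]]
13.5 [-0.49  0.53  1.59 -0.    1.02 -0.72]
193.5 [-0.49  0.53  1.59  0.    1.02  2.42]
1.5 [0.14 0.41 1.79 0.   0.94 0.11]Traceback (most recent call last):
  File "<stdin>", line 5, in <module>
    return _wrapfunc(a, 'round', decimals=decimals, out=out)
    return _wrapit(obj, method, *args, **kwds)
    result = getattr(arr, method)(*args, **kwds)
TypeError: unsupported operand type(s) for *: 'NoneType' and 'float'
```

```bash
python3 - <<'E'
from h import *
from rig import manip
c=Cam(np.load("top0.npz"))
g=cv2.resize(cv2.cvtColor(c.img,cv2.COLOR_RGB2GRAY),None,fx=6,fy=6,interpolation=cv2.INTER_CUBIC)
m=np.zeros_like(g); m[182*6:202*6,205*6:240*6]=(g[182*6:202*6,205*6:240*6]<130)
v,u=np.nonzero(m); P=np.array([c.ray((a+.5)/6-.5,(b+.5)/6-.5,.06)[:2] for a,b in zip(u[::3],v[::3])],np.float32)
l=cv2.fitLine(P,cv2.DIST_L2,0,.01,.01).ravel(); print("slot",P.mean(0),l,np.degrees(np.arctan2(-l[0],l[1])))
t0=manip.get_time()
manip.servo_line([.227,.582,.33],rate=.3)
o=down(np.radians(13.5))
manip.move_to([.588,-.299,.25],o); print(manip.get_time()-t0)
manip.command_gripper(.055)
manip.servo_line([.588,-.299,.13],rate=.2); print(manip.get_time()-t0,manip.get_position(),manip.get_width(),manip.get_contact_force())
for n in("scene","top"):
    c=manip.camera(n); cv2.imwrite(f"pics/{n}1.png",c["image"][:,:,::-1])
    b=c["image"][150:250,240:360] if n=="scene" else c["image"][140:220,290:400]
    cv2.imwrite(f"pics/{n}1z.png",cv2.resize(b,None,fx=5,fy=5,interpolation=cv2.INTER_CUBIC)[:,:,::-1])
E
```

```text
slot [0.56534517 0.08875367] [ 0.01897002 -0.99982005  0.56534505  0.08875366] -178.91302
3.7417
4.9 [ 0.58869972 -0.29941673  0.13089966] 0.05498914229663121 [-0.01066496  0.40637193 -0.20793146]
```

View pics/scene1z.png

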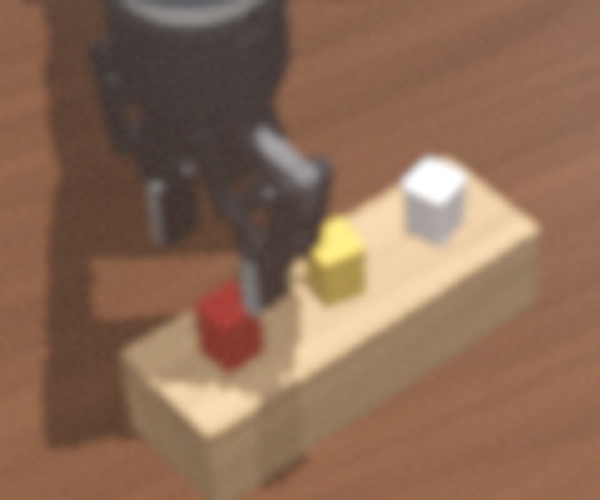

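View pics/top1z.png

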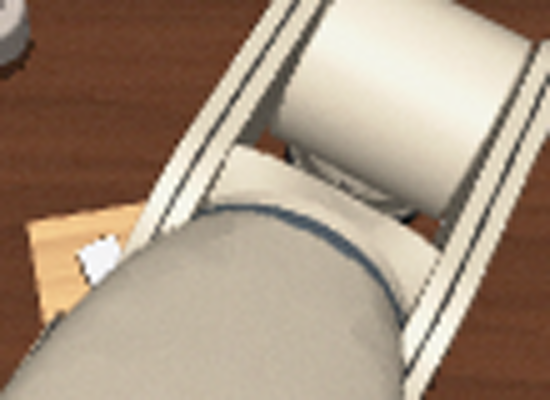

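The scene crop shows the open jaws straddling the red head along world x, with the yellow and white pins clear. The top view is blocked by the arm. I'll descend and grip now.

```bash
python3 - <<'E'
from h import *
from rig import manip
t0=manip.get_time()
f=lambda: np.round(manip.get_contact_force(),1)
manip.servo_line([.588,-.299,.10],rate=.12); print(f(),manip.get_position())
manip.servo_line([.588,-.299,.082],rate=.05); print(f(),manip.get_position())
manip.hold(.2); print([manip.get_position().round(4) for _ in range(3)])
manip.command_gripper(.0,f_grip=40); print(manip.get_width(),f(),manip.get_time()-t0)
manip.hold(.2);print(f(),manip.get_position())
c=manip.camera("scene"); cv2.imwrite("pics/s2z.png",cv2.resize(c["image"][150:250,240:360],None,fx=5,fy=5,interpolation=cv2.INTER_CUBIC)[:,:,::-1])
E
```

```text
[-0.5 -0.8  0.1] [ 0.58785521 -0.29890573  0.09994999]
[-0.2  0.1 -0.8] [ 0.58784558 -0.29892983  0.08165248]
[array([ 0.5882, -0.2991,  0.0823]), array([ 0.5882, -0.2991,  0.0823]), array([ 0.5882, -0.2991,  0.0823])]
0.023204199644499515 [-0.8 -0.8  1.3] 1.4833000000000007
[ 0.2 -0.1  3.3] [ 0.58819873 -0.29911926  0.08230132]
```

View pics/s2z.png

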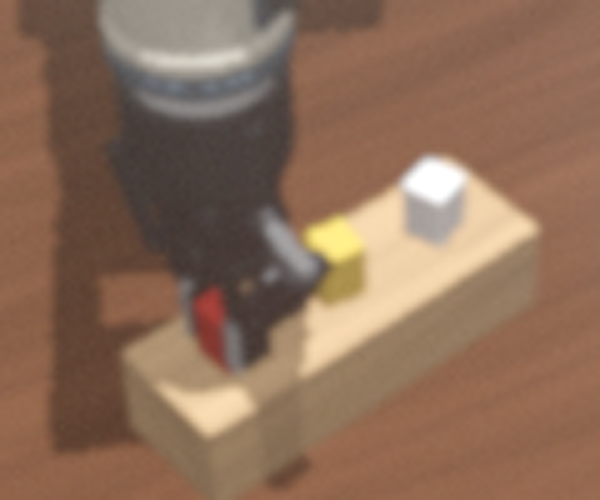

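```bash
python3 - <<'E'
from h import *
from rig import manip
f=lambda: np.round(manip.get_contact_force(),1)
manip.command_gripper(.0,f_grip=70); print(manip.get_width(),f())
manip.servo_line([.588,-.299,.10],rate=.05); print(f())
manip.servo_line([.588,-.299,.21],rate=.2); manip.hold(.2);print([f() for _ in range(4)],manip.get_position())
manip.move_to([.5653,.0895,.165],down(np.radians(1.1)));manip.hold(.2);print([f() for _ in range(4)],manip.get_position(),manip.get_width(),manip.get_time())
for n in("scene","top"):
    c=manip.camera(n); np.savez(n+"3.npz",**c)
    b=c["image"][90:190,360:480] if n=="scene" else c["image"][140:240,160:280]
    cv2.imwrite(f"pics/{n}3z.png",cv2.resize(b,None,fx=5,fy=5,interpolation=cv2.INTER_CUBIC)[:,:,::-1])
E
```

```text
0.023029515465003352 [-0.6 -0.1  5.5]
[-0.1 -0.4 -1.2]
[array([-0.6,  0. , -1.2]), array([-0.6,  0. , -1.2]), array([-0.6,  0. , -1.2]), array([-0.6,  0. , -1.2])] [ 0.58716595 -0.29859329  0.20811876]
[array([ 0.5, -0.5, -1.6]), array([ 0.5, -0.5, -1.6]), array([ 0.5, -0.5, -1.6]), array([ 0.5, -0.5, -1.6])] [0.56567023 0.0886317  0.16508225] 0.022787201549311457 10.1167
```

View pics/scene3z.png

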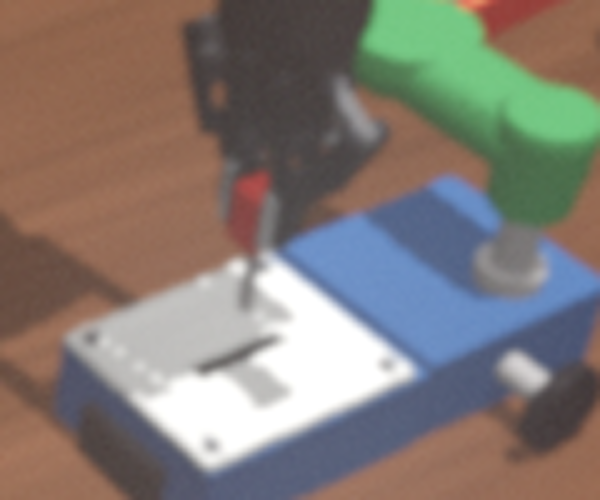

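View pics/top3z.png

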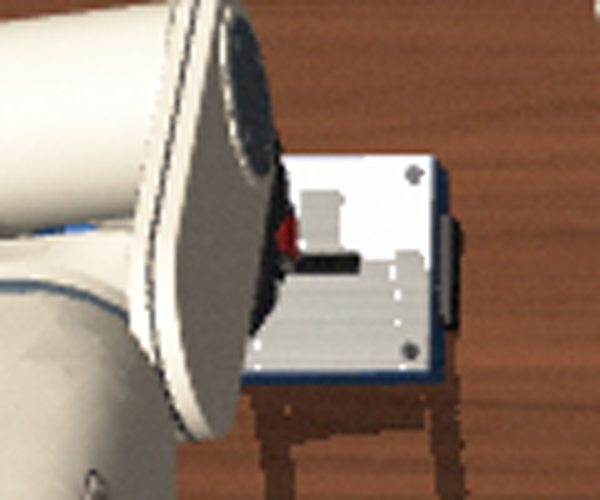

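```bash
python3 - <<'E'
from h import *
c=Cam(np.load("scene3.npz"))
for z in (.0917,.1377,.1717): print(z,(c.proj([.5653,.0895,z])), (c.proj([.5653,.0895,z])-[360,90])*5)
b=c.img[125:160,395:425]; cv2.imwrite("pics/tip3.png",cv2.resize(b,None,fx=18,fy=16,interpolation=cv2.INTER_CUBIC)[:,:,::-1])
E
```

```text
0.0917 [408.52195602 152.11053589] [242.60978009 310.55267943]
0.1377 [410.92065493 138.4228417 ] [254.60327467 242.11420852]
0.1717 [412.78268089 127.79756409] [263.91340447 188.98782045]
```

View pics/tip3.png

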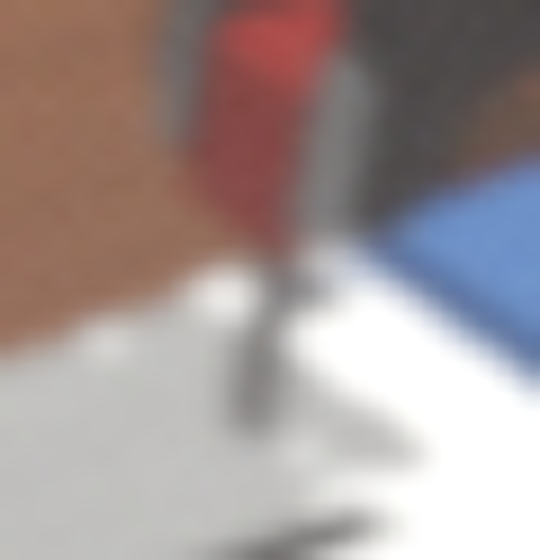

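```bash
cat >> h.py <<'E'
SC=np.array([.5653,.0895]); YAW=np.radians(1.1)
def P(s,z,dx=0.): # s along slot, dx across, metres
    ex=np.array([np.cos(YAW),np.sin(YAW)]); ey=np.array([-np.sin(YAW),np.cos(YAW)])
    q=SC+ex*dx+ey*s; return [q[0],q[1],z]
E
python3 - <<'E'
from h import *
from rig import manip
o=down(YAW); t0=manip.get_time(); s=-.022
manip.servo_line(P(s,.140),o,rate=.1); manip.hold(.2)
F0=np.array(manip.get_contact_force()); print(F0.round(1),manip.get_time()-t0)
z=.140
while z>.1055:
    z-=.0015; manip.servo_line(P(s,z),rate=.03)
    F=np.array(manip.get_contact_force())-F0
    print(round(z,4),F.round(1),manip.get_position().round(4),round(manip.get_time()-t0,2))
    if np.abs(F).max()>6:break
print(manip.get_torque())
E
```

```text
[ 0.4  0.4 -1.6] 0.6833000000000009
0.1385 [-0.3 -0.7  0.9] [0.5657 0.0677 0.1386] 0.93
0.137 [-0.4 -1.5  1.4] [0.5656 0.0675 0.1369] 1.18
0.1355 [ 1.2 -1.4  0.5] [0.5657 0.0675 0.1354] 1.43
0.134 [-0.1 -0.5  1.2] [0.5657 0.0675 0.1339] 1.68
0.1325 [-1.2 -0.   0.5] [0.5656 0.0675 0.1324] 1.93
0.131 [-0.4 -0.6  1.6] [0.5656 0.0675 0.1309] 2.18
0.1295 [-0.4 -0.5  1.2] [0.5657 0.0675 0.1294] 2.43
0.128 [-1.1 -0.6  1. ] [0.5656 0.0675 0.1279] 2.68
0.1265 [-1.3 -0.4  1.9] [0.5656 0.0675 0.1264] 2.93
0.125 [-0.5 -0.1  0.4] [0.5656 0.0675 0.1249] 3.18
0.1235 [-0.1 -0.2  0.3] [0.5656 0.0675 0.1234] 3.43
0.122 [-0.6 -0.7  1.1] [0.5656 0.0675 0.1219] 3.68
0.1205 [-0.7 -0.8  0.9] [0.5657 0.0675 0.1204] 3.93
0.119 [-0.6 -1.2  1. ] [0.5656 0.0675 0.1189] 4.18
0.1175 [-0.4 -0.9  1.2] [0.5656 0.0675 0.1174] 4.43
0.116 [0.4 0.3 0.9] [0.5656 0.0675 0.1159] 4.68
0.1145 [-1.2 -0.2  1.4] [0.5656 0.0675 0.1144] 4.93
0.113 [-0.2 -0.2  1.3] [0.5656 0.0675 0.1129] 5.18
0.1115 [-0.6 -0.3  0.9] [0.5656 0.0675 0.1114] 5.43
0.11 [-0.4 -0.5  1.5] [0.5657 0.0675 0.1099] 5.68
0.1085 [-0.1 -0.7  1.2] [0.5656 0.0675 0.1084] 5.93
0.107 [-0.3 -0.1  2.1] [0.5659 0.0675 0.1072] 6.18
0.1055 [-3.1 -1.5 11.7] [0.5662 0.0675 0.1065] 6.43
[-0.04866278  0.46962498 -0.01370929]
```

```bash
python3 - <<'E'
from h import *
from rig import manip
t0=manip.get_time(); s=-.022; z=.1060
F0=np.array([0,-.1,-.6])
manip.servo_line(P(s,z),rate=.02)
while s<.023:
    F=np.array(manip.get_contact_force())-F0
    p=manip.get_position()
    print(round(s*1e3,1),round(z,4),F.round(1),p.round(4),round(manip.get_time()-t0,2))
    if np.linalg.norm(F)>20 or F[2]<3.5: break
    if F[2]>11: z+=.0003
    elif F[2]<6: z-=.0003
    s+=.0015; manip.servo_line(P(s,z),rate=.012)
E
```

```text
-22.0 0.106 [-1.2 -0.1  6.9] [0.5661 0.0675 0.1067] 0.25
-20.5 0.106 [0.  1.3 2. ] [0.566  0.0692 0.1061] 0.53
```

```bash
python3 - <<'E'
from h import *
from rig import manip
t0=manip.get_time(); s=-.0205
F0=np.array([0,-.1,-.6])
for z in (.1052,.1044,.1036):
    manip.servo_line(P(s,z),rate=.015)
    F=np.array(manip.get_contact_force())-F0
    print(z,F.round(1),manip.get_position().round(4),round(manip.get_time()-t0,2))
    if F[2]>8: break
E
```

```text
0.1052 [0.1 2.8 5.8] [0.5661 0.0694 0.1055] 0.25
0.1044 [0.6 5.1 0.7] [0.5659 0.0697 0.1044] 0.5
0.1036 [0.2 7.  0.8] [0.5658 0.0699 0.1033] 0.75
```

```bash
python3 - <<'E'
from h import *
from rig import manip
t0=manip.get_time(); s=-.0205; z=.1036
F0=np.array([0,-.1,-.6])
def rd():
    F=np.array(manip.get_contact_force())-F0
    print(round(s*1e3,2),round(z,4),F.round(1),manip.get_position().round(4),round(manip.get_time()-t0,2)); return F
for k in range(6):
    F=rd()
    if F[1]<2.5: break
    s+=.0005; manip.servo_line(P(s,z),rate=.012)
s+=.0008; manip.servo_line(P(s,z),rate=.012); F=rd()
while z>.0965 and np.linalg.norm(F)<12:
    z-=.0012; manip.servo_line(P(s,z),rate=.02); F=rd()
E
```

```text
-20.5 0.1036 [0.2 7.  0.8] [0.5658 0.0699 0.1033] 0.0
-20.0 0.1036 [ 1.1  5.8 -0.1] [0.5658 0.0701 0.1033] 0.25
-19.5 0.1036 [ 2.6  4.1 -0.4] [0.5657 0.0702 0.1034] 0.5
-19.0 0.1036 [ 2.   3.9 -1.2] [0.5656 0.0704 0.1035] 0.75
-18.5 0.1036 [ 1.6  1.8 -0.9] [0.5655 0.0707 0.1035] 1.0
-17.7 0.1036 [ 0.5  0.3 -0.3] [0.5653 0.0716 0.1035] 1.25
-17.7 0.1024 [-0.4 -0.3  0.2] [0.5655 0.0717 0.1023] 1.5
-17.7 0.1012 [ 0.4  0.5 -0.4] [0.5655 0.0718 0.1011] 1.75
-17.7 0.1 [ 0.3  0.5 -0.3] [0.5656 0.0718 0.0999] 2.0
-17.7 0.0988 [0.3 0.7 0.4] [0.5656 0.0718 0.0987] 2.25
-17.7 0.0976 [-0.6  0.5  0.2] [0.5656 0.0718 0.0975] 2.5
-17.7 0.0964 [ 0.2 -0.3  0.6] [0.5656 0.0718 0.0963] 2.75
```

```bash
python3 - <<'E'
from h import *
from rig import manip
t0=manip.get_time(); s=-.0177; z=.0964
F0=np.array([0,-.1,-.6])
def rd():
    F=np.array(manip.get_contact_force())-F0
    print(round(z,4),F.round(1),manip.get_torque().round(2),manip.get_position().round(4),round(manip.get_time()-t0,2)); return F
F=rd()
while z>.084 and F[2]<8 and np.linalg.norm(F)<15:
    z-=.0012 if z>.0895 else .0007; manip.servo_line(P(s,z),rate=.015); F=rd()
for n in("scene","top"):
    c=manip.camera(n)
    b=c["image"][90:190,360:480] if n=="scene" else c["image"][140:240,160:280]
    cv2.imwrite(f"pics/{n}5z.png",cv2.resize(b,None,fx=5,fy=5,interpolation=cv2.INTER_CUBIC)[:,:,::-1])
print(manip.get_time())
E
```

```text
0.0964 [ 0.2 -0.3  0.6] [-0.03  0.06  0.04] [0.5656 0.0718 0.0963] 0.0
0.0952 [-0.4 -0.8 -0.5] [-0.    0.03  0.01] [0.5655 0.0718 0.0951] 0.25
0.094 [-0.7 -0.6 -0. ] [-0.02  0.01  0.01] [0.5656 0.0718 0.0939] 0.5
0.0928 [ 0.6  0.  -0.3] [0.01 0.01 0.02] [0.5656 0.0718 0.0927] 0.75
0.0916 [0.2 0.2 0.5] [ 0.02  0.02 -0.02] [0.5656 0.0718 0.0915] 1.0
0.0904 [0.5 0.  0.4] [-0.    0.02 -0.01] [0.5656 0.0718 0.0903] 1.25
0.0892 [-0.7  0.1  0.1] [-0.01 -0.   -0.01] [0.5656 0.0718 0.0891] 1.5
0.0885 [ 0.4 -0.7  0. ] [ 0.02 -0.   -0.01] [0.5656 0.0718 0.0884] 1.75
0.0878 [ 0.5 -0.5 -0.2] [0.   0.03 0.04] [0.5656 0.0718 0.0878] 2.0
0.0871 [-0.8 -0.   3.4] [-0.    0.19 -0.  ] [0.5657 0.0718 0.0873] 2.25
0.0864 [-3.4  0.  12.4] [ 0.01  0.55 -0.02] [0.5658 0.0718 0.0873] 2.5
23.275
```

View pics/scene5z.png

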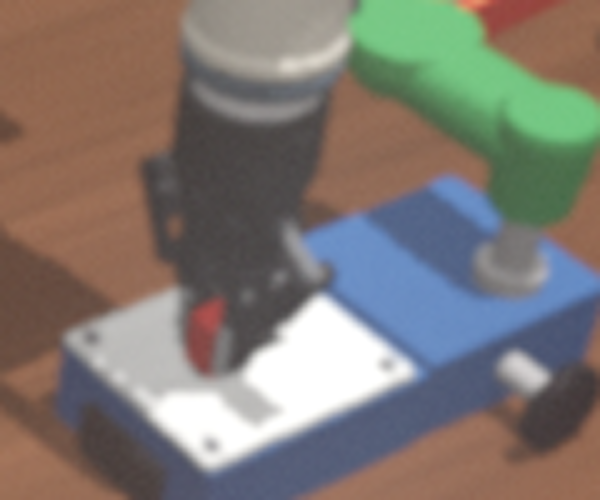

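Scene view: the red head sits on the plate at about zoom (207,340), and contact came at TCP z = 87.3 mm, as predicted for fully home. Next I ease the press off, open the jaws and retreat.

```bash
python3 - <<'E'
from h import *
from rig import manip
s=-.0177
manip.servo_line(P(s,.0870),rate=.015); manip.hold(.2); print(manip.get_contact_force().round(1))
manip.command_gripper(.05,f_grip=20); print(manip.get_width(),manip.get_contact_force().round(1))
manip.servo_line(P(s,.13),rate=.06); manip.servo_line(P(s,.26),rate=.2)
manip.move_to([.40,-.30,.33],down(YAW)); manip.hold(.3); print(manip.get_contact_force().round(1),manip.get_time())
for n in("scene","top"):
    c=manip.camera(n); np.savez(n+"6.npz",**c); cv2.imwrite(f"pics/{n}6.png",c["image"][:,:,::-1])
    b=c["image"][90:190,360:480] if n=="scene" else c["image"][150:230,180:280]
    cv2.imwrite(f"pics/{n}6z.png",cv2.resize(b,None,fx=5,fy=5,interpolation=cv2.INTER_CUBIC)[:,:,::-1])
    c=Cam(c); b=c.img
    K=6;big=cv2.resize(b,None,fx=K,fy=K,interpolation=cv2.INTER_CUBIC); hsv=cv2.cvtColor(big,cv2.COLOR_RGB2HSV).astype(int);h,s_,v=hsv[...,0],hsv[...,1],hsv[...,2]
    m=((h<8)|(h>172))&(s_>150)&(v>(170))
    x0,x1,y0,y1=(205,245,165,215) if n=="top" else (370,440,130,190)
    mm=np.zeros(m.shape,np.uint8); mm[y0*K:y1*K,x0*K:x1*K]=m[y0*K:y1*K,x0*K:x1*K]
    for st,ce,l in blobs(mm,300):
        v_,u_=np.nonzero(l); Q=np.array([c.ray((a+.5)/K-.5,(d+.5)/K-.5,.094)[:2] for a,d in zip(u_,v_)],np.float32)*1000
        print(n,ce/K,cv2.minAreaRect(Q),Q.mean(0))
E
```

```text
[-2.1 -0.6  5.4]
0.04964388845550411 [ 0.6 -0.2 -0.2]
[ 0.1 -0.2 -0.7] 27.5917
top [225.03780975 191.08641087] ((565.0621948242188, 71.2764892578125), (21.51544761657715, 22.4507999420166), 0.5162491202354431) [565.04376  71.14085]
```

View pics/scene6.png

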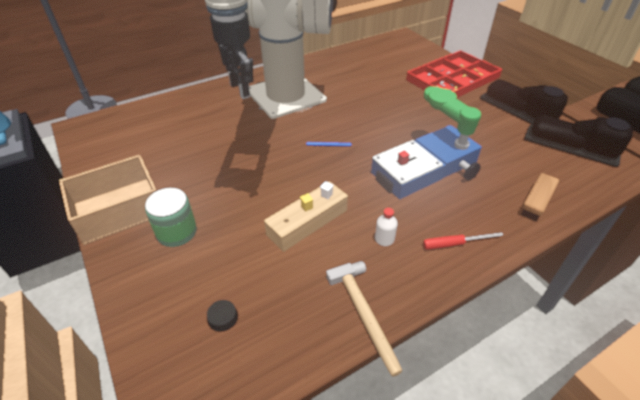

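View pics/scene6z.png

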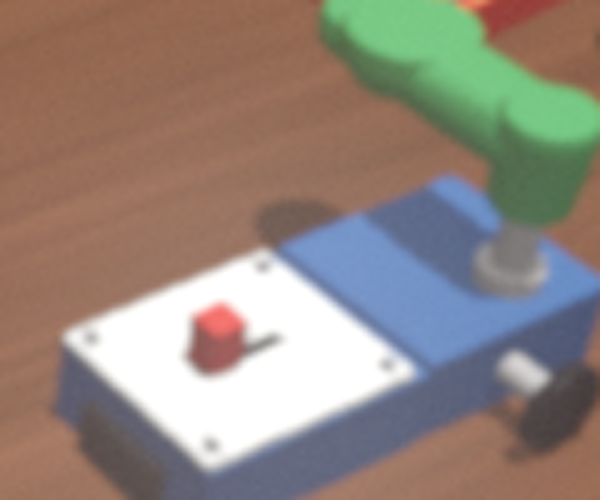

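View pics/top6.png

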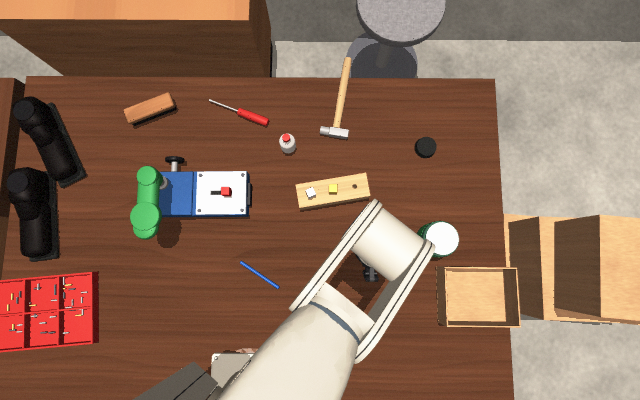

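The scene shows the red head flat on the plate at pixel (404,157), with the slot still visible beside it. The yellow (307,202) and white (327,189) pins, the glue (386,228) and the tin (170,217) are where they started, and the arm is clear. I'm handing in.

```bash
python3 - <<'E'
from rig import manip
manip.sign_off(); print(manip.get_time())
E
```

```text
the job is handed in; nothing more can be done
the job is handed in; nothing more can be done
```

The jack is locked. I took the red pin from the rack, put it through the slot and slid it gently until it found the hole, about 18 mm from the slot's centre towards jack −y. I then seated it, let go and handed the job in at about 28 s.

- **Force:** readings peaked at about 12 N (limit 30 N), sampled after each small step rather than continuously.
- **Seating:** the pin went down freely, then met a hard stop at TCP height 87.3 mm, the height predicted for the head resting on the plate.
- **Position after release:** the top camera puts the red head at (565, 71) mm. The tool's last position along the slot was about 72 mm. My colour mask found no head in the scene camera, so I checked that view by eye only; the head looks upright and flat on the plate.
- **Surroundings:** by eye, the yellow and white pins, glue bottle and tin are where they started. The arm was clear, with wrist force near zero.

No check failed or disagreed. Position readings wandered by up to about 2 mm just after moves, but the sensed contact heights matched the camera measurements.

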